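# Crank the sample slide to its index and clamp it

### The job

Release the clamp lever of the sample slide fully, crank the inclined handwheel until the pointed nose of the carriage stands exactly opposite the pointed index (not the square block), then swing the lever back to fully clamped and let go. Move the carriage only by the handwheel, not by pushing it, and leave the flask, beaker, bottle and rubber bulb round it standing where they are.

Things in the scene. Friction and masses are not known exactly. Their poses are not given: they have to be found in the camera images.
- slide_unit: Screw slide for samples, fixed to the worktop: a dark bed 130 x 265 x 12 mm with two grey end blocks (tops 52 mm up) and guide rods between them along its y axis. The origin lies on the worktop under the middle of the carriage's travel; its own -x side is the front, turned roughly to the robot, with a 40 mm wide ledge (top 12 mm up) before the rods; +y is its left end (clamp lever), -y its right end (inclined gearbox and handwheel).
- carriage: Aluminium carriage 64 x 44 x 28 mm on the guide rods, carrying a small bottle fixed in it (top of bottle about 103 mm above the worktop). Its axes are those of the slide unit; it travels along y, 58 mm either way of the middle of the bed, and starts in the middle. The origin is the centre of its underside.
- carriage_tip (a point): Tip of the pointed steel nose on the carriage's front face, 50 mm before the carriage's centre, 32 mm above the worktop.
- handwheel (a joint): Turn of the handwheel in rad, 0 at the start, positive counter-clockwise as seen facing the wheel from the robot's side and above; range -5.8 to 5.8. The carriage moves 10 mm per rad, positive towards the unit's +y (left, lever end). Needs about 0.2 N m and stays where it is left.
- wheel_centre (a point): Centre of the handwheel: a steel wheel 56 mm across with a rim 16 mm thick (8 mm to either side of this point along the axis), no crank pin, to be gripped across the rim. Its z axis is the wheel's axis, pointing outwards: it leans 35 degrees from vertical towards the unit's -x (front). The gearbox face (58 mm across) lies 42 mm below this point along the axis; between them only a thin shaft. The wheel's centre is at (-85, -115, 95) mm in the unit's frame.
- clamp_lever (a joint): Angle of the clamp lever in rad: 0 fully clamped, 1.3 fully released (stops at both). At 0 the lever points from its axis to the unit's front (-x), turned 0.6 rad to the left (+y); at 1.3 it points to the front, turned 0.7 rad to the right (-y). Seen from above it turns counter-clockwise as it is released, so that its knob swings from the left end of the unit to the right over the ledge. Needs about 0.1 N m (2 N at the knob) and stays where it is left.
- lever_pivot (a point): Point on the lever's upright turning axis, at the height of the middle of its knob, on the unit's left end block, at (-12, 92, 73) mm in the unit's frame.
- lever_knob (a point): Middle of the upright round black knob on the clamp lever's end, 17 mm thick and 34 mm tall, 55 mm from the turning axis; this point is 74 mm above the worktop and the knob's top 91 mm. The flat lever arm (11 mm wide) below the knob lies 58 to 66 mm above the worktop, its hub reaches 67 mm.
- index_pointed: The index: an aluminium rider 24 mm wide (along the slide), 30 mm long and 20 mm tall, fixed on the front ledge; seen from above it is house-shaped, with a POINTED end towards the carriage. It stands 33 to 51 mm to the left or right of the middle of the bed. Origin: centre of its underside.
- index_tip (a point): Upper end of the pointed edge of the index, 32 mm above the worktop and 5 mm before the line on which the carriage's pointed nose travels.
- block_square: Spare rider of the same size on the other side of the ledge, with a SQUARE blunt end (a rectangle from above); not the index. Fixed. Origin: centre of its underside.
- flask: Bystander: steel density flask, 34 mm across, 75 mm tall, standing before the slide. Origin: centre of its underside.
- beaker: Bystander: glass beaker, 52 mm across, 66 mm tall, standing before the lever end. Origin: centre of its underside.
- buffer: Bystander: white capped bottle, 36 mm across, 82 mm tall, to the right of the handwheel. Origin: centre of its underside.
- bulb: Bystander: rubber pipette bulb, 50 mm across, 70 mm tall, behind the slide. Origin: centre of its underside.

How it is judged:
On the way, in this order (a step that is already met when the one before it is completed fails the run):
1. the clamp lever is swung to released (over 1.1 rad) before the carriage has moved (under 3 mm) (value of joint clamp_lever above 1.1 rad and distance of carriage from where it was at the start of the episode below 0.003 m), for 0.1 s.
2. with the lever released, the carriage's nose stands opposite the pointed index within 2.5 mm along the slide (value of joint clamp_lever above 1 rad and y of index_tip in the frame of carriage between -0.0025 and 0.0025 m), for 0.2 s.
3. the lever is back at clamped (under 0.15 rad) with the nose still within 2.5 mm of the index (value of joint clamp_lever below 0.15 rad and y of index_tip in the frame of carriage between -0.0025 and 0.0025 m), for 0.2 s.
At the end, for the whole second after the job is handed in: The carriage's nose stands opposite the pointed index within 2.5 mm along the slide, the clamp lever is at clamped (under 0.15 rad), and flask, beaker, bottle and bulb stand upright (all of step 3 and angle between each of flask, beaker, buffer, bulb's own z axis and vertical below 0.2 rad); the robot touches nothing.
It fails at once if the robot pushes the carriage itself (over 2 N) (contact force between any of the fingers, the arm and carriage above 2 N).
It fails at once if the flask is shifted more than 25 mm (distance of flask from where it was at the start of the episode above 0.025 m).
It fails at once if the beaker is shifted more than 25 mm (distance of beaker from where it was at the start of the episode above 0.025 m).
It fails at once if the buffer is shifted more than 25 mm (distance of buffer from where it was at the start of the episode above 0.025 m).
It fails at once if the bulb is shifted more than 25 mm (distance of bulb from where it was at the start of the episode above 0.025 m).
It also fails if it takes over 72 s, if anything falls off the work surface, if the arm or the gripper's body presses on something with over 40 N, if the wrist force passes 120 N, or if a joint passes its speed limit or range.

### The arm

A 7-joint arm with a two-finger parallel gripper is mounted at the origin on a cart in front of the work surface, level with it; the furniture and walls round the work are solid. World frame = base frame: x ahead of the robot, y to its left, z up, the work surface at z = 0. Lengths are in m, angles in rad, forces in N, time in s.
With the tool pointing down it reaches from about 0.4 to 0.85 m from the base axis. Payload 10.4 kg.
Tool frame: the origin (TCP) lies midway between the tips of the shut fingers; the grasp point (between the pads) lies 19 mm behind it; z points along the fingers, y is the line along which they close (so a half turn about z gives the same grasp; the last joint's range is limited). The gripper opens to 87 mm and grips with 3 to 60 N. Pads are 19 mm wide; open, the fingers measure 117 mm over their backs; the gripper's body (75 mm by 190 mm) begins 51 mm behind the grasp point.
Start: joints at [1.224, 0.332, -0.065, 1.46, 0.022, 1.35, -0.088], TCP at [0.199, -0.593, 0.186] pointing down, gripper open.
Joint ranges: [-2.6, 2.6], [-0.5, 2.12], [-1.47, 1.34], [0.16, 2.42], [-1.27, 4.41], [0.06, 2.06], [-2.6, 2.6]. Speed limits (rad/s): [2.22, 2.22, 2.79, 2.79, 3.14, 3.14, 3.14].

### API

Orientations are given as a unit quaternion [x, y, z, w].
In Python, from bench import r gives the robot as it stands.
- The arm moves only by the tool arm_command, never from a script. Its argument "moves" is one flat list of numbers, 4 for each row, row after row: the shift along the tool's x, y, z in cm, then the turn about the tool's z in degrees. A call has 1 to 12 rows; each row shifts and turns the commanded pose from where the row before left it, along the tool's axes as they then stand; what a row does not reach is not made up. A row lasts 1/12 s, in which the tool goes at most 41.7 mm and 7.16 degrees, less where a joint would pass 70% of its speed; a pose out of reach is approached as far as the arm can. A call with a gripper value outside its range is refused whole. "fingers" is the opening in per cent of the stroke, from 0 (shut) to 100 (fully open), set as the call begins (left out, the last holds). The fingers move at their own pace and stop on an object; "squeeze" is the grip in N (left out, the last holds). Time passes only in rows, so rows that do not move let the fingers close. It gives the time, the measured TCP pose, the force, the opening and the grip force at its end, in the units of the state.
- r.read_state(): the state, without advancing time (a new reading comes with each control period).
- r.camera(name): name is "scene" or "top" or "wrist"; returns the picture (420x560x3 uint8, red, green, blue); there is no depth.
- r.camera_info(name): a dict with "fx", "fy", "cx", "cy" (pixels), "k1" (the pictures are not rectified: a ray, as slopes to the right and down, at radius r is drawn at 1 + k1 r^2 times it, then the intrinsics apply), "origin" and "attitude" of the camera in the world. Camera axes: x right, y up, looking along -z (the intrinsics and any distortion apply to the point x, -y, -z); pixel columns grow to the right and rows downward; lengths in m; the calibration is good to about 2 mm. A picture is of the moment at which its call begins: read the wrist's pose just before it. camera_info takes no time and is no camera call; for the wrist camera it gives the pose at the moment of the call.
- r.close_job(): hands the job in; it is judged then, once.
The state is a dict: "time": time; "joint_positions": joint angles; "joint_vel": joint speeds; "joint_torque": joint torques, N m; "ee_pos": TCP position; "eef_rot": TCP orientation; "ft_force": force on the tool from outside, world axes, zero at the start; "torque": the same for the moment, N m; "width": finger opening in m; "grip_force": force on a finger pad.
Only numpy, scipy, OpenCV 4.12 (cv2) and the standard library are available. Lean on these libraries where they do the work, as an engineer would, in place of code of your own. Each camera call takes 0.05 s, during which the arm holds its last target. There are 200 camera calls.

## Working session

There is one attempt and no reset: what is moved stays moved. The work goes in short steps, Python scripts to look and compute and a tool call to move; the robot and the scene stay as the last step left them, time stands still between calls to the robot, and variables do not carry over. Pictures are saved under pics/ and viewed, at most 10 in all, crops included, and the job is handed in when it is done.

Besides the shell and the picture viewer there is one more tool, called after "Call:" in YAML: its name, and indented under it one key for each argument. arm_command: Moves the arm, as the interface text tells. Its arguments: {"type":"object","properties":{"moves":{"type":"array"},"fingers":{"type":"number"},"squeeze":{"type":"number"}},"required":["moves"]}

```bash
mkdir -p pics; ls
python3 - <<'E'
from bench import r
import cv2
for n in ("scene","top"):
    cv2.imwrite(f"pics/{n}0.png", r.camera(n)[:,:,::-1]); print(n,r.camera_info(n))
print(r.camera_info("wrist")); print(r.read_state())
E
```

```text
pics
scene {'fx': 526.9452333026766, 'fy': 526.9452333026766, 'cx': 281.0266430720131, 'cy': 203.16739737988854, 'k1': -0.16872311043472182, 'origin': array([-0.20942256, -0.77687528,  0.544628  ]), 'attitude': array([ 0.47232749, -0.23389108, -0.38204334,  0.75910776])}
top {'fx': 389.88251315493613, 'fy': 389.88251315493613, 'cx': 283.9799846300458, 'cy': 209.8778468832383, 'k1': 0.011059934893490112, 'origin': array([ 0.46994105, -0.20701387,  0.93078527]), 'attitude': array([-0.02439174,  0.05029428,  0.70923474, -0.70275289])}
{'fx': 375.5265977888636, 'fy': 375.5265977888636, 'cx': 278.337084615509, 'cy': 211.15997176449508, 'k1': -0.010611989758719012, 'origin': array([ 0.26981127, -0.5674977 ,  0.38334188]), 'attitude': array([-0.11317695,  0.0824877 , -0.57789804,  0.80400287])}
{'time': 0.1, 'joint_positions': array([ 1.22435375,  0.33281065, -0.06467992,  1.4608623 ,  0.02159213,
        1.3498742 , -0.08850651]), 'joint_vel': array([ 0.0003411 , -0.00034708,  0.00083179, -0.00225052, -0.00115753,
        0.00166774, -0.00040903]), 'joint_torque': array([ 1.37207957e-03, -6.24547219e+01,  2.44587637e-02, -3.90719032e+01,
       -6.15494815e-02,  3.67237930e-02,  5.17746469e-05]), 'ee_pos': array([ 0.19874558, -0.59215006,  0.18512986]), 'eef_rot': array([ 9.86919807e-01,  1.61210728e-01, -1.28538978e-04, -6.16536766e-04]), 'ft_force': array([ 0.96426727, -0.54419625, -0.22470129]), 'torque': array([ 0.01829656, -0.00144552,  0.01076918]), 'grip_force': 0.0, 'width': 0.08695693267082726}
```

View pics/scene0.png

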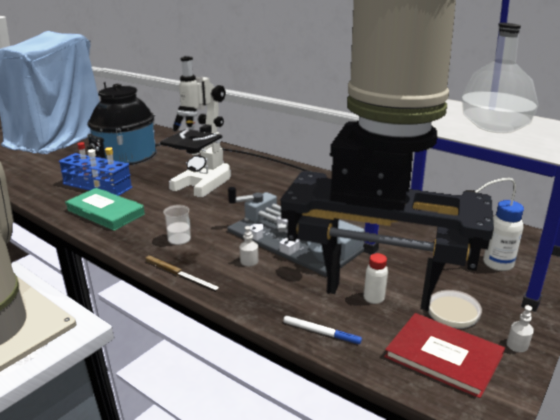

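View pics/top0.png

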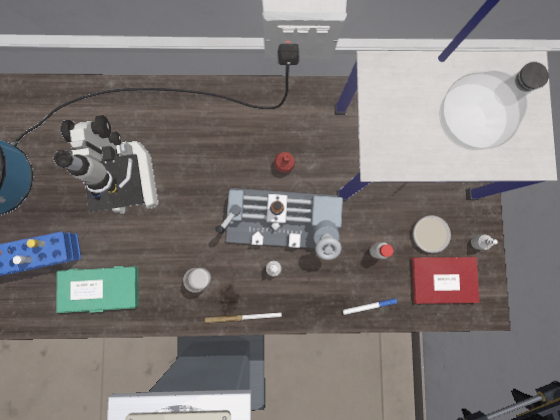

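The top view shows the slide at about (228–342, 188–252), the lever knob near (222,228), the wheel near (327,245), and riders near (257,239) and (294,240). I'll enlarge it.

Run:
```python
import cv2
a=cv2.imread("pics/top0.png")[175:275,205:350]
cv2.imwrite("pics/c1.png",cv2.resize(a,None,fx=5.5,fy=5.5,interpolation=cv2.INTER_CUBIC))
```

```text
(no output)
```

View pics/c1.png

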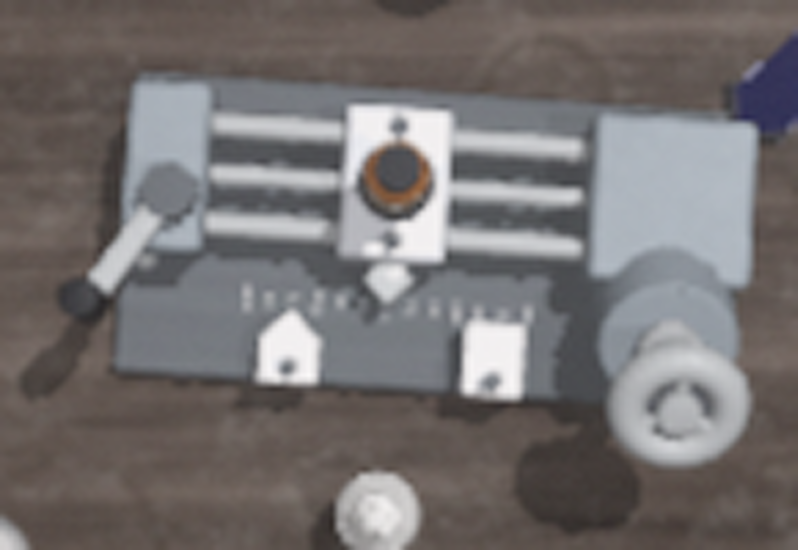

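```bash
cat > h.py <<'E'
import numpy as np, cv2
from scipy.spatial.transform import Rotation as R
from scipy.optimize import least_squares
from bench import r
def ray(ci,px):
    K=np.array([[ci['fx'],0,ci['cx']],[0,ci['fy'],ci['cy']],[0,0,1]])
    q=cv2.undistortPoints(np.array([[px]],float),K,np.array([ci['k1'],0,0,0,0.]))[0,0]
    return R.from_quat(ci['attitude']).apply([q[0],-q[1],-1])
def at(ci,px,z):
    d=ray(ci,px);o=ci['origin'];return o+d*(z-o[2])/d[2]
def proj(ci,P):
    p=R.from_quat(ci['attitude']).inv().apply(np.asarray(P)-ci['origin'])
    s=np.array([p[...,0],-p[...,1]])/-p[...,2]; s=s*(1+ci['k1']*(s**2).sum(0))
    return np.stack([ci['fx']*s[0]+ci['cx'],ci['fy']*s[1]+ci['cy']],-1)
E
python3 - <<'E'
from h import *
ci=r.camera_info('top')
c=lambda u,v:((u+.5)/5.5-.5+205,(v+.5)/5.5-.5+175)
k=np.array([-.012-.055*np.cos(.6),.092+.055*np.sin(.6)])
L=[((-.085,-.115),.095,(679,397)),((-.012,.092),.067,(167,190)),(k,.091,(80,298)),((-.05,0),.032,(390,303)),((0,0),.103,(401,170))]
W=np.array([at(ci,c(*p),z)[:2] for _,z,p in L]);U=np.array([l[0] for l in L])
T=lambda q,U:U@np.array([[np.cos(q[2]),np.sin(q[2])],[-np.sin(q[2]),np.cos(q[2])]])+q[:2]
s=least_squares(lambda q:(T(q,U)-W).ravel(),[.5,-.2,0]);print(s.x,(T(s.x,U)-W)*1000)
for n,z,p in [('index',.032,(290,308)),('idxback',.032,(288,384)),('blk',.032,(492,362)),]:
    w=at(ci,c(*p),z)[:2];d=w-s.x[:2];cs,sn=np.cos(s.x[2]),np.sin(s.x[2]);print(n,w,(cs*d[0]+sn*d[1],-sn*d[0]+cs*d[1]))
for n,z,p in [('flask',.075,(274,267)),('beaker',.066,(197,279)),('buffer',.08,(385,251)),('bulb',.07,(285,160))]: print(n,at(ci,p,z))
E
```

```text
[ 0.56915208 -0.22362382 -0.06181233] [[-1.05667398 -1.32350155]
 [-1.04595851 -0.68831242]
 [ 0.2577745   1.58592521]
 [-0.15082558 -0.07620896]
 [ 1.99568358  0.50209772]]
index [ 0.51768925 -0.17861476] (np.float64(-0.054144889171155626), np.float64(0.041744087120571316))
idxback [ 0.48602718 -0.1776634 ] (np.float64(-0.0858052586190545), np.float64(0.04073777328414772))
blk [ 0.4943064  -0.26293764] (np.float64(-0.0722742111033219), np.float64(-0.04386218351497702))
flask [ 0.43598516 -0.2158484   0.075     ]
beaker [ 0.41199822 -0.04858693  0.066     ]
buffer [ 0.46791376 -0.45911423  0.08      ]
bulb [ 0.67408113 -0.24266546  0.07      ]
```

Call:
arm_command:
  moves: [2.5,-2.0,0,0,2.5,-2.0,0,0,2.5,-2.0,0,0,2.5,-2.0,0,0,2.5,-2.0,0,0,2.5,-2.0,0,0,2.5,-2.0,0,0,2.5,-2.0,0,0,2.5,-2.0,0,0,2.5,-2.0,0,0,2.5,-2.0,0,0,2.5,-2.0,0,0]
  fingers: 55

```text
time: 1.1
ee_pos: [0.4073, -0.2681, 0.1857]
eef_rot: [0.987, 0.161, -0.0, 0.0]
ft_force: [0.4, -0.7, -0.6]
width: 0.0477
grip_force: 0.0
```

Call:
arm_command:
  moves: [2.5,-2.0,0,0,2.5,-2.0,0,0,2.5,-2.0,0,0,2.5,-2.0,0,0,0,0,0,7,0,0,0,7,0,0,0,7,0,0,0,7,0,0,0,7,0,0,0,7,0,0,0,7,0,0,0,7]

```text
time: 2.1
ee_pos: [0.476, -0.1618, 0.1855]
eef_rot: [0.946, -0.324, -0.0, 0.0]
ft_force: [-0.4, -0.2, 0.2]
width: 0.0474
grip_force: 0.0
```

Call:
arm_command:
  moves: [-0.1,-2.0,1.0,0,-0.1,-2.0,1.0,0,-0.2,-2.0,1.0,0,-0.1,-1.8,1.0,0,0,0,1.0,0,0,0,0,0,0,0,0,0]

```text
time: 2.68
ee_pos: [0.5189, -0.0976, 0.1353]
eef_rot: [0.947, -0.321, -0.001, 0.0]
ft_force: [0.1, -0.0, -0.4]
width: 0.0479
grip_force: 0.0
```

```bash
cat > k.py <<'E'
from h import *
import sys
s=r.read_state(); ci=r.camera_info('wrist'); im=r.camera('wrist')[:,:,::-1]
cv2.imwrite(f"pics/{sys.argv[1]}.png",im); print(s['time'],s['ee_pos'],s['eef_rot'],s['joint_positions'])
e=s['ee_pos']
print('tcp px',proj(ci,e),'at z.091 below tcp',proj(ci,[e[0],e[1],.091]),ci)
E
python3 k.py w1
```

```text
2.6833 [ 0.51892699 -0.09758919  0.13529797] [ 9.46995401e-01 -3.21246026e-01 -7.88705241e-04  2.82130686e-04] [ 0.54234785  0.19290241 -0.49232117  1.76156253  0.09703349  1.21279506
 -2.2013487 ]
tcp px [278.26450908 240.97072695] at z.091 below tcp [278.22945007 217.68508308] {'fx': 375.5265977888636, 'fy': 375.5265977888636, 'cx': 278.337084615509, 'cy': 211.15997176449508, 'k1': -0.010611989758719012, 'origin': array([ 0.57853209, -0.14312653,  0.3334206 ]), 'attitude': array([ 0.06267673, -0.12617037,  0.88778621, -0.43816471])}
```

View pics/w1.png

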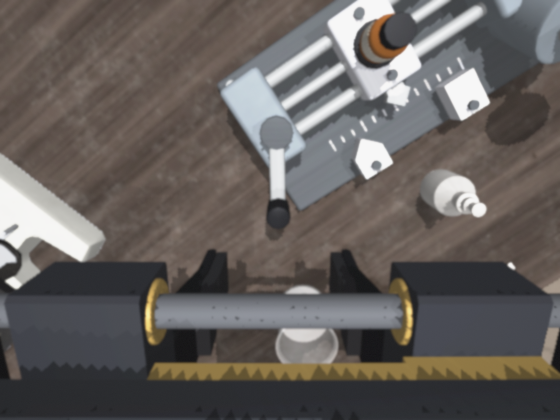

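The knob's top is at (278,212), about 3 mm toward tool +x of the spot under the TCP (278,218). The lever hub is at (276,133). I'll correct, descend and grip.

Call:
arm_command:
  moves: [0.15,0,1.0,0,0.15,0,1.0,0,0,0,1.0,0,0,0,1.0,0,0,0,1.0,0,0,0,0.9,0,0,0,0.5,0,0,0,0,0]

```text
time: 3.4
ee_pos: [0.5212, -0.0986, 0.0704]
eef_rot: [0.947, -0.321, -0.001, 0.0]
ft_force: [-0.3, -0.5, -0.1]
width: 0.0478
grip_force: 0.0
```

Call:
arm_command:
  moves: [0,0,0,0,0,0,0,0,0,0,0,0,0,0,0,0,0,0,0,0,0,0,0,0]
  fingers: 0
  squeeze: 10

```text
time: 3.9
ee_pos: [0.5223, -0.0988, 0.0721]
eef_rot: [0.947, -0.321, 0.0, 0.0]
ft_force: [-0.3, 0.5, -0.5]
width: 0.0158
grip_force: 0.0
```

Call:
arm_command:
  moves: [0,0,0,0,0,0,0,0]

```text
time: 4.07
ee_pos: [0.5221, -0.0988, 0.0719]
eef_rot: [0.947, -0.321, 0.0, 0.0]
ft_force: [0.6, 0.3, -0.3]
width: 0.0042
grip_force: 0.0
```

```bash
python3 k.py w2
python3 - <<'E'
from h import *
a=cv2.imread("pics/w2.png"); cv2.imwrite("pics/c2.png",cv2.resize(a[60:300,120:440],None,fx=2.5,fy=2.5))
E
```

```text
4.0667 [ 0.52214109 -0.09879572  0.07191826] [ 9.47064485e-01 -3.21043376e-01  1.01186018e-04  4.40253922e-05] [ 0.52952817  0.26316823 -0.4856245   1.82478049  0.13778037  1.08666573
 -2.23066276]
tcp px [278.25369753 240.95655017] at z.091 below tcp [278.23506402 254.09958588] {'fx': 375.5265977888636, 'fy': 375.5265977888636, 'cx': 278.337084615509, 'cy': 211.15997176449508, 'k1': -0.010611989758719012, 'origin': array([ 0.58139828, -0.14428469,  0.27013007]), 'attitude': array([ 0.06193645, -0.12572927,  0.88775088, -0.43846825])}
```

View pics/c2.png

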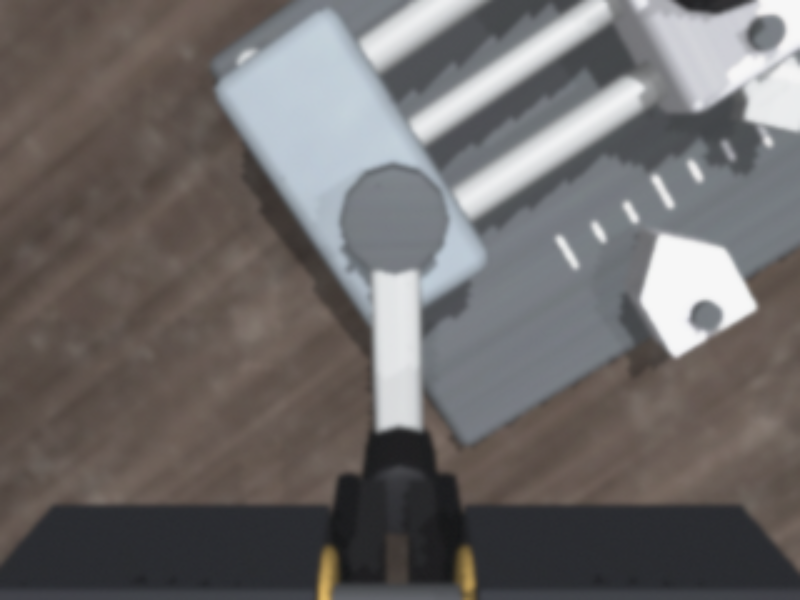

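```bash
python3 -c "
from bench import r
s=r.read_state();print(s['time'],s['width'],s['grip_force'],s['ft_force'],s['ee_pos'])"
```

```text
4.1167 0.0021819283186560777 0.0 [-0.42816283  0.05256467 -0.43302525] [ 0.52211347 -0.09877673  0.07187198]
```

Call:
arm_command:
  moves: [0,0,0,0,0,0,0,0]

```text
time: 4.28
ee_pos: [0.5221, -0.0988, 0.0718]
eef_rot: [0.947, -0.321, 0.0, 0.0]
ft_force: [-0.7, 0.2, 0.5]
width: 0.0002
grip_force: 0.0
```

The crop is ambiguous: there is a dark shape at crop (400,455) and I can't tell the knob from the fingertips. The width says the fingers shut on nothing, so I'll check from the scene camera.

Run:
```python
from h import *
a=r.camera("scene")[:,:,::-1]; ci=r.camera_info('scene'); e=r.read_state()['ee_pos']
u,v=proj(ci,e); print(u,v, proj(ci,[.5195,-.0973,.091]))
u,v=int(u),int(v); print(u-60,v-60)
b=cv2.resize(a[v-60:v+40,u-65:u+65],None,fx=6,fy=6,interpolation=cv2.INTER_CUBIC)
t=r.camera("top")[:,:,::-1]; p=proj(r.camera_info('top'),e);print(p)
cv2.imwrite("pics/c3.png",b)
```

```text
231.97623061227137 195.16009120021187 [230.17999766 187.06031427]
171 135
[220.24611812 227.96201593]
```

View pics/c3.png

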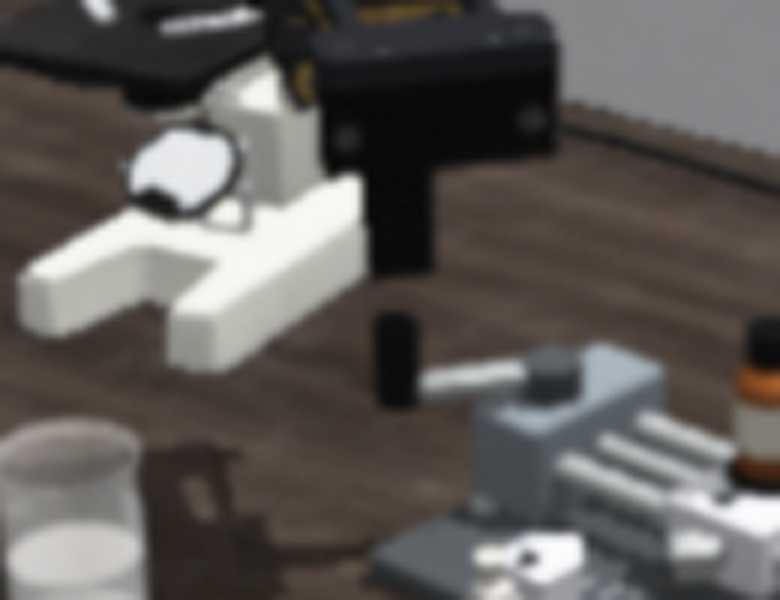

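The shut fingertips hang about 17 mm above the knob's top. In the crop the tip is at y≈272 and the knob top at y≈318, so the tips sit about 35 mm higher than the reported TCP suggests. I'll open, go lower and grip.

Call:
arm_command:
  moves: [0,0,0,0,0,0,0,0,0,0,0,0,0,0,0,0,0,0,0,0,0,0,0,0,0,0,0.8,0,0,0,0.8,0,0,0,0.7,0,0,0,0.6,0,0,0,0.5,0,0,0,0,0]
  fingers: 55

```text
time: 5.38
ee_pos: [0.5212, -0.0986, 0.0364]
eef_rot: [0.947, -0.321, -0.001, 0.0]
ft_force: [0.1, 0.1, 0.2]
width: 0.0477
grip_force: 0.0
```

Call:
arm_command:
  moves: [0,0,0,0,0,0,0,0,0,0,0,0,0,0,0,0,0,0,0,0,0,0,0,0,0,0,0,0]
  fingers: 0
  squeeze: 15

```text
time: 5.97
ee_pos: [0.5221, -0.0989, 0.038]
eef_rot: [0.947, -0.321, 0.0, 0.0]
ft_force: [-1.6, 0.3, 1.9]
width: 0.0163
grip_force: 15.0
```

Call:
arm_command:
  moves: [0.03,0.6,0,-6.2,0.03,0.6,0,-6.2,0.03,0.6,0,-6.2,0.03,0.6,0,-6.2,0.03,0.6,0,-6.2,0.03,0.6,0,-6.2,0.03,0.6,0,-6.2,0.03,0.6,0,-6.2,0.03,0.6,0,-6.2,0.03,0.6,0,-6.2,0.03,0.6,0,-6.2,0.03,0.6,0,-6.2]

```text
time: 6.97
ee_pos: [0.5222, -0.1616, 0.0377]
eef_rot: [0.947, 0.321, 0.001, -0.003]
ft_force: [-8.6, 30.9, 8.7]
width: 0.0169
grip_force: 15.0
```

Call:
arm_command:
  moves: [0,0.2,0,0,0,0.1,0,0,0,0,0,0,0,0,0,0]

```text
time: 7.3
ee_pos: [0.522, -0.161, 0.0376]
eef_rot: [0.948, 0.319, -0.001, -0.004]
ft_force: [-11.3, 22.2, 12.8]
width: 0.0167
grip_force: 15.0
```

Call:
arm_command:
  moves: [0,-0.2,0,0,0,0,0,0,0,0,0,0,0,0,0,0,0,0,0,0,0,0,-1.5,0,0,0,-2.5,0,0,0,-3,0,0,0,-3,0,0,0,0,0]
  fingers: 60

```text
time: 8.13
ee_pos: [0.5252, -0.1677, 0.1437]
eef_rot: [0.949, 0.317, 0.003, 0.003]
ft_force: [1.9, -0.1, 0.3]
width: 0.0519
grip_force: 0.0
```

Call:
arm_command:
  moves: [-2.3,1.85,0,0,-2.3,1.85,0,0,-2.3,1.85,0,0,-2.3,1.85,0,0,-2.3,1.85,0,0,-2.3,1.85,0,0,0,0,0,7,0,0,0,7,0,0,0,7,0,0,0,7,0,0,0,7,0,0,0,7]
  fingers: 100

```text
time: 9.13
ee_pos: [0.4784, -0.3389, 0.1377]
eef_rot: [0.999, -0.047, 0.0, 0.0]
ft_force: [-0.1, -0.9, -0.3]
width: 0.0873
grip_force: 0.0
```

Call:
arm_command:
  moves: [0,0,0,7,0,0,0,7,0,0,0,7,0,0,0,7,0,0,0,7,0,0,0,7,0,0,0,6,0,0,0,0]

```text
time: 9.8
ee_pos: [0.4784, -0.3388, 0.1377]
eef_rot: [0.894, -0.449, 0.0, 0.0]
ft_force: [-0.2, 0.2, -0.8]
width: 0.087
grip_force: 0.0
```

```bash
python3 k.py w4
python3 - <<'E'
from h import *
ci=r.camera_info('wrist');a=cv2.imread("pics/w4.png")
print(proj(ci,[.4773,-.3332,.095]))
cv2.imwrite("pics/c4.png",cv2.resize(a,None,fx=1.4,fy=1.4))
E
```

```text
9.8 [ 0.47844768 -0.33878038  0.13772329] [ 8.93514830e-01 -4.49033638e-01  5.99346867e-05  1.92809498e-04] [ 0.82138094  0.29949644 -0.34140429  1.61807527  0.10497017  1.24193106
 -2.04207446]
tcp px [277.54837132 241.06190825] at z.091 below tcp [277.67564026 216.80675371] {'fx': 375.5265977888636, 'fy': 375.5265977888636, 'cx': 278.337084615509, 'cy': 211.15997176449508, 'k1': -0.010611989758719012, 'origin': array([ 0.52274765, -0.39900388,  0.33594202]), 'attitude': array([ 0.04413963, -0.13300524,  0.93991452, -0.31132298])}
[274.20019081 225.73139142]
```

View pics/c4.png

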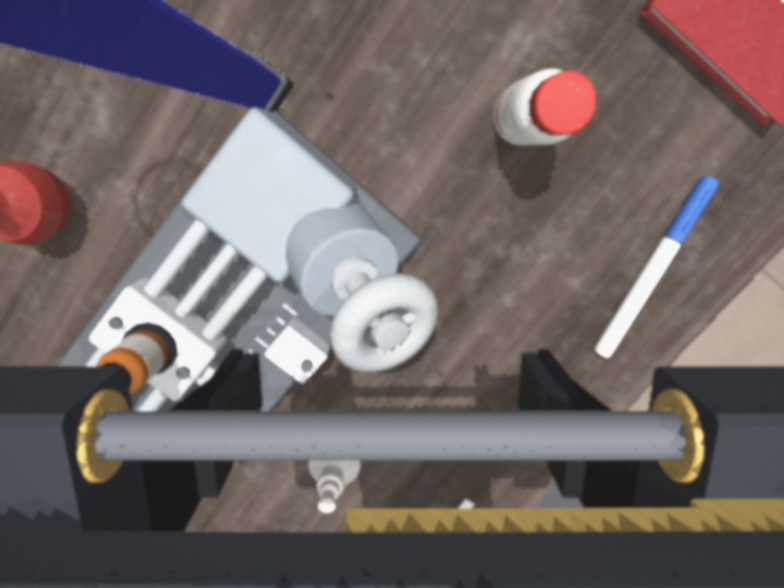

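The wheel ring is centred near (384,323) in the 1.4x view, and the carriage is unmoved. I'll shift slightly and descend round the wheel.

Call:
arm_command:
  moves: [-0.3,-0.15,1.0,0,-0.35,-0.2,1.0,0,0,0,1.5,0,0,0,1.5,0,0,0,1.5,0,0,0,1.2,0,0,0,1.0,0,0,0,0.7,0,0,0,0,0]

```text
time: 10.6
ee_pos: [0.4766, -0.3305, 0.0421]
eef_rot: [0.895, -0.446, -0.001, -0.0]
ft_force: [0.4, 0.3, -0.1]
width: 0.087
grip_force: 0.0
```

Call:
arm_command:
  moves: [0,0,0,0,0,0,0,0,0,0,0,0,0,0,0,0,0,0,0,0,0,0,0,0,0,0,0,0]
  fingers: 0
  squeeze: 30

```text
time: 11.18
ee_pos: [0.4764, -0.3322, 0.0441]
eef_rot: [0.895, -0.447, -0.0, 0.001]
ft_force: [-5.2, -2.0, 3.9]
width: 0.0538
grip_force: 29.8
```

Call:
arm_command:
  moves: [0,0,0,-5,0,0,0,-5,0,0,0,-5,0,0,0,-5,0,0,0,-5,0,0,0,-5]

```text
time: 11.68
ee_pos: [0.4775, -0.3318, 0.0439]
eef_rot: [0.98, -0.198, 0.0, 0.0]
ft_force: [0.5, -1.1, -1.8]
width: 0.0558
grip_force: 30.0
```

```bash
cat > t.py <<'E'
from h import *
# carriage shift along slide by tracking bottle cap/carriage patch between first top view and now
a=cv2.imread('pics/top0.png'); b=r.camera('top')[:,:,::-1].copy(); ci=r.camera_info('top')
ui=np.array([.5692,-.2236]); y=np.array([.0618,.9981]); 
f=5
t=cv2.resize(a[190:222,265:290],None,fx=f,fy=f,interpolation=cv2.INTER_CUBIC)
s=cv2.resize(b[182:230,215:320],None,fx=f,fy=f,interpolation=cv2.INTER_CUBIC)
m=cv2.matchTemplate(s,t,cv2.TM_CCOEFF_NORMED);_,v,_,p=cv2.minMaxLoc(m)
d=np.array(p)/f+[215-265,182-190]
w=(at(ci,np.array([277,206])+d,.06)-at(ci,(277,206),.06))[:2]
print('corr',v,'px',d,'y shift mm',1000*w@y,'x',1000*w@np.array([.9981,-.0618]))
cv2.imwrite('pics/tnow.png',b)
s=r.read_state();print(s['time'],s['ee_pos'],s['eef_rot'],s['width'],s['ft_force'],s['joint_positions'][-1])
E
python3 t.py
```

```text
corr 0.9847725629806519 px [-1.4 -0.2] y shift mm 3.166627834488021 x 0.2791663066110375
11.7333 [ 0.47755427 -0.33182032  0.04385653] [ 9.80777089e-01 -1.95130766e-01  3.81626966e-04  3.74777739e-04] 0.05582414589517386 [ 1.13100317 -3.27530956 -1.20510809] -1.5686270311026507
```

Call:
arm_command:
  moves: [0,0,0,-6,0,0,0,-6,0,0,0,-6,0,0,0,-6,0,0,0,-6,0,0,0,-6,0,0,0,-6,0,0,0,-6,0,0,0,-6,0,0,0,-6,0,0,0,-6,0,0,0,-6]
  squeeze: 40

```text
time: 12.73
ee_pos: [0.4765, -0.3296, 0.0434]
eef_rot: [0.91, 0.416, -0.001, -0.002]
ft_force: [-7.6, 5.0, 2.4]
width: 0.0525
grip_force: 40.8
```

```bash
python3 t.py
```

```text
corr 0.9841771721839905 px [-4.4 -0.2] y shift mm 9.8984046231714 x -0.09124151877932515
12.7833 [ 0.47618624 -0.32950947  0.0432967 ] [ 9.07760127e-01  4.19484990e-01 -8.94952573e-04 -1.75891377e-03] 0.051622056217721465 [-6.06073096  4.68231303  4.32028554] -0.3864532707704444
```

Call:
arm_command:
  moves: [0,0,0,0,0,0,0,0,0,0,0,0,0,0,0,0,0,0,0,7,0,0,0,7,0,0,0,7,0,0,0,7,0,0,0,7,0,0,0,7,0,0,0,7,0,0,0,7]
  fingers: 90

```text
time: 13.78
ee_pos: [0.4779, -0.3312, 0.0441]
eef_rot: [0.998, -0.065, 0.0, 0.0]
ft_force: [0.3, -0.0, -0.6]
width: 0.078
grip_force: 0.0
```

Call:
arm_command:
  moves: [0,0,0,7,0,0,0,7,0,0,0,7,0,0,0,7,0,0,0,7,0,0,0,7,0,0,0,7,0,0,0,0]

```text
time: 14.45
ee_pos: [0.4779, -0.3311, 0.0441]
eef_rot: [0.881, -0.473, 0.0, 0.0]
ft_force: [0.0, 0.4, -1.2]
width: 0.0784
grip_force: 0.0
```

Call:
arm_command:
  moves: [0,0,0,0,0,0,0,0,0,0,0,0,0,0,0,0,0,0,0,0,0,0,0,0,0,0,0,-5,0,0,0,-5,0,0,0,-5,0,0,0,-5,0,0,0,-5,0,0,0,-5]
  fingers: 0
  squeeze: 60

```text
time: 15.45
ee_pos: [0.4778, -0.3321, 0.0433]
eef_rot: [0.975, -0.224, 0.001, 0.0]
ft_force: [3.4, -2.2, -5.0]
width: 0.0546
grip_force: 60.0
```

Call:
arm_command:
  moves: [0,0,0,-6,0,0,0,-6,0,0,0,-6,0,0,0,-6,0,0,0,-6,0,0,0,-6,0,0,0,-6,0,0,0,-6,0,0,0,-6,0,0,0,-6,0,0,0,-6,0,0,0,-6]

```text
time: 16.45
ee_pos: [0.4761, -0.3301, 0.0435]
eef_rot: [0.92, 0.393, -0.001, -0.001]
ft_force: [-6.0, 6.1, 1.3]
width: 0.052
grip_force: 60.8
```

```bash
python3 t.py
```

```text
corr 0.9854778051376343 px [-9.  -0.6] y shift mm 20.26274907342232 x 0.2446277329861596
16.5 [ 0.47599975 -0.33001853  0.0433396 ] [ 0.91793828  0.39671906 -0.00101136 -0.00150871] 0.051574080246134094 [-6.66912883  4.96994058  3.1982597 ] -0.43161113726796846
```

Call:
arm_command:
  moves: [0,0,0,0,0,0,0,0,0,0,0,0,0,0,0,0,0,0,0,7,0,0,0,7,0,0,0,7,0,0,0,7,0,0,0,7,0,0,0,7,0,0,0,7,0,0,0,7]
  fingers: 90

```text
time: 17.5
ee_pos: [0.4778, -0.3313, 0.044]
eef_rot: [0.996, -0.09, 0.0, 0.0]
ft_force: [-0.0, 0.4, 0.4]
width: 0.0783
grip_force: 0.0
```

Call:
arm_command:
  moves: [0,0,0,7,0,0,0,7,0,0,0,7,0,0,0,7,0,0,0,7,0,0,0,7,0,0,0,7,0,0,0,0]

```text
time: 18.17
ee_pos: [0.4778, -0.3312, 0.044]
eef_rot: [0.869, -0.495, 0.0, 0.0]
ft_force: [-0.5, 0.5, 1.4]
width: 0.0785
grip_force: 0.0
```

Call:
arm_command:
  moves: [0,0,0,0,0,0,0,0,0,0,0,0,0,0,0,0,0,0,0,0,0,0,0,0,0,0,0,-5,0,0,0,-5,0,0,0,-5,0,0,0,-5,0,0,0,-5,0,0,0,-5]
  fingers: 0

```text
time: 19.17
ee_pos: [0.4777, -0.3322, 0.0433]
eef_rot: [0.968, -0.249, 0.001, 0.0]
ft_force: [14.6, -6.9, -21.8]
width: 0.0546
grip_force: 60.0
```

Call:
arm_command:
  moves: [0,0,0,-6,0,0,0,-6,0,0,0,-6,0,0,0,-6,0,0,0,-6,0,0,0,-6,0,0,0,-6,0,0,0,-6,0,0,0,-6,0,0,0,-6,0,0,0,-6,0,0,0,-6]

```text
time: 20.17
ee_pos: [0.4764, -0.3301, 0.0435]
eef_rot: [0.93, 0.369, -0.001, -0.001]
ft_force: [-5.2, 5.7, 1.4]
width: 0.053
grip_force: 60.7
```

Call:
arm_command:
  moves: [0,0,0,0,0,0,0,0,0,0,0,0,0,0,0,0,0,0,0,7,0,0,0,7,0,0,0,7,0,0,0,7,0,0,0,7,0,0,0,7,0,0,0,7,0,0,0,7]
  fingers: 90

```text
time: 21.17
ee_pos: [0.4778, -0.3312, 0.044]
eef_rot: [0.993, -0.117, 0.0, 0.0]
ft_force: [0.3, -0.6, -0.0]
width: 0.0781
grip_force: 0.0
```

Call:
arm_command:
  moves: [0,0,0,7,0,0,0,7,0,0,0,7,0,0,0,7,0,0,0,7,0,0,0,7,0,0,0,7,0,0,0,0]

```text
time: 21.83
ee_pos: [0.4777, -0.3311, 0.044]
eef_rot: [0.855, -0.518, 0.0, 0.0]
ft_force: [-0.2, 0.3, 0.0]
width: 0.0782
grip_force: 0.0
```

```bash
python3 t.py
python3 - <<'E'
import cv2
a=cv2.imread("pics/tnow.png")[182:258,205:305]
cv2.imwrite("pics/c5.png",cv2.resize(a,None,fx=7.5,fy=7.5,interpolation=cv2.INTER_CUBIC))
E
```

```text
corr 0.9849337935447693 px [-13.4  -1. ] y shift mm 30.172172434574193 x 0.6049362659731576
21.8833 [ 0.4777534  -0.33106817  0.04397535] [ 8.57542030e-01 -5.14413833e-01  2.40749678e-04  1.30305941e-04] 0.07853075786340782 [-0.82531194  0.36511682  0.84596355] -2.218931056253468
```

View pics/c5.png

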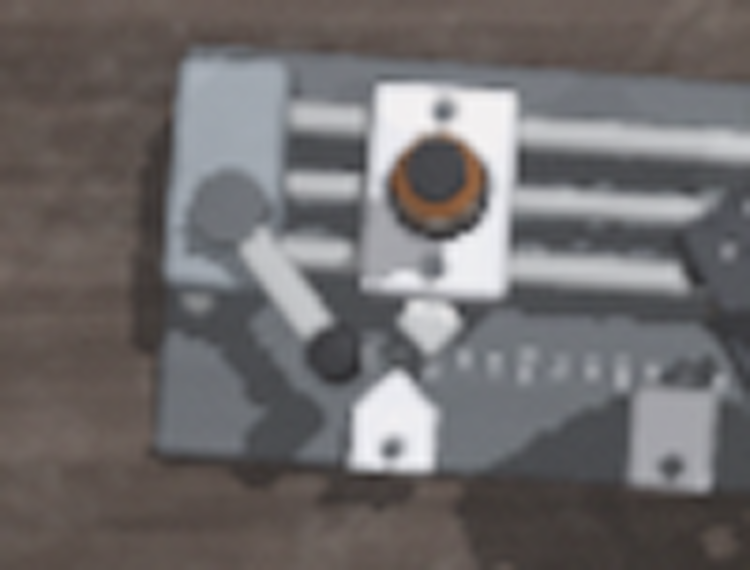

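The nose tip is at crop (430,352) and the index tip at (398,372), so about 9–10 mm remain. I'll do one slightly shorter stroke, then lift and check from the wrist camera.

Call:
arm_command:
  moves: [0,0,0,0,0,0,0,0,0,0,0,0,0,0,0,0,0,0,0,0,0,0,0,0,0,0,0,-5,0,0,0,-5,0,0,0,-5,0,0,0,-5,0,0,0,-5,0,0,0,-5]
  fingers: 0

```text
time: 22.88
ee_pos: [0.4754, -0.331, 0.0424]
eef_rot: [0.962, -0.274, -0.002, -0.0]
ft_force: [-6.2, 5.1, 2.0]
width: 0.0545
grip_force: 59.9
```

Call:
arm_command:
  moves: [0,0,0,-6,0,0,0,-6,0,0,0,-6,0,0,0,-6,0,0,0,-6,0,0,0,-6,0,0,0,-6,0,0,0,-6,0,0,0,-6,0,0,0,-6,0,0,0,-4,0,0,0,0]

```text
time: 23.88
ee_pos: [0.4757, -0.3309, 0.0431]
eef_rot: [0.961, 0.277, -0.001, -0.001]
ft_force: [-3.9, 1.3, -1.1]
width: 0.054
grip_force: 60.1
```

```bash
cat > n.py <<'E'
# sharp crop of nose and index: average of several top frames
from h import *
import sys
a=np.mean([r.camera('top')[:,:,::-1].astype(float) for _ in range(4)],0).astype(np.uint8)
c=a[215:250,238:283]
cv2.imwrite(f"pics/{sys.argv[1]}.png",cv2.resize(c,None,fx=16,fy=16,interpolation=cv2.INTER_CUBIC))
E
python3 t.py; python3 n.py c6
```

```text
corr 0.9815973043441772 px [-17.4  -1.2] y shift mm 39.15402946718261 x 0.5628512103926679
23.9333 [ 0.47565934 -0.33094744  0.04307845] [ 9.61152536e-01  2.76012631e-01 -1.38748504e-03 -9.51517422e-04] 0.05371995190036202 [-5.18305135  0.53197171  0.14082092] -0.6696986497161519
```

View pics/c6.png

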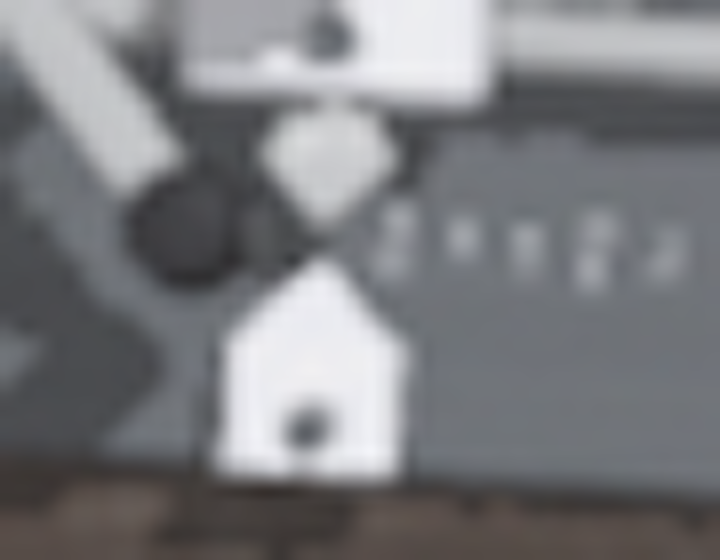

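The nose tip is at (325,222) and the index tip at (320,260). Corrected for tilt, they differ by about 4/16 px, or roughly 0.6 mm. I'll give a tiny nudge, release and lift.

Call:
arm_command:
  moves: [0,0,0,-5,0,0,0,0]

```text
time: 24.3
ee_pos: [0.4757, -0.3308, 0.043]
eef_rot: [0.948, 0.319, -0.001, -0.001]
ft_force: [-5.3, 0.8, -1.4]
width: 0.0528
grip_force: 60.3
```

Call:
arm_command:
  moves: [0,0,0,0,0,0,0,0,0,0,0,0,0,0,0,0,0,0,0,0,0,0,-1.0,0,0,0,-2.0,0,0,0,-3.0,0,0,0,-3.5,0,0,0,-1.5,0,0,0,0,0]
  fingers: 100

```text
time: 25.22
ee_pos: [0.4799, -0.332, 0.1593]
eef_rot: [0.948, 0.317, 0.002, 0.003]
ft_force: [1.7, -1.1, -0.5]
width: 0.0872
grip_force: 0.0
```

```bash
python3 t.py
```

```text
corr 0.9792693257331848 px [-17.6  -1.2] y shift mm 39.60166615734186 x 0.5381728788600254
25.2667 [ 0.47885594 -0.33167857  0.1567289 ] [0.94843251 0.31697042 0.00127761 0.00197417] 0.08676513702166033 [-0.45475073  0.08544134 -1.22723034] -0.5372413806842685
```

Call:
arm_command:
  moves: [2.28,-1.84,0,0,2.28,-1.84,0,0,2.28,-1.84,0,0,2.28,-1.84,0,0,2.28,-1.84,0,0,2.28,-1.84,0,0,0,0,0,0,0,0,0,0]
  fingers: 42

```text
time: 25.93
ee_pos: [0.5205, -0.1587, 0.1534]
eef_rot: [0.948, 0.319, -0.0, -0.0]
ft_force: [0.8, -1.0, -0.5]
width: 0.0421
grip_force: 0.0
```

```bash
python3 -c "
from h import *
s=r.read_state();e=s['ee_pos'];print(e,s['eef_rot']);d=np.append(np.array([.522,-.161])-e[:2],0);print(R.from_quat(s['eef_rot']).inv().apply(d)*100,s['width'])"
```

```text
[ 0.5204751  -0.15865192  0.15340374] [ 9.47868843e-01  3.18660502e-01 -2.30409426e-04 -2.97358787e-04]
[-2.03255844e-02  2.79240112e-01 -1.93390468e-04] 0.04211228267007838
```

Call:
arm_command:
  moves: [0,0.3,1.0,0,0,0,1.5,0,0,0,2.0,0,0,0,2.0,0,0,0,1.5,0,0,0,1.2,0,0,0,1.0,0,0,0,0.8,0,0,0,0.5,0,0,0,0,0]

```text
time: 26.77
ee_pos: [0.5218, -0.1631, 0.038]
eef_rot: [0.948, 0.317, -0.0, -0.0]
ft_force: [-0.1, 0.2, 0.4]
width: 0.0371
grip_force: 0.0
```

Call:
arm_command:
  moves: [0,0,0,0,0,0,0,0,0,0,0,0,0,0,0,0,0,0,0,0]
  fingers: 0
  squeeze: 15

```text
time: 27.18
ee_pos: [0.5212, -0.1613, 0.0392]
eef_rot: [0.948, 0.317, -0.001, -0.001]
ft_force: [-7.9, 7.0, 7.4]
width: 0.0159
grip_force: 15.0
```

Call:
arm_command:
  moves: [0.03,-0.6,0,6.2,0.03,-0.6,0,6.2,0.03,-0.6,0,6.2,0.03,-0.6,0,6.2,0.03,-0.6,0,6.2,0.03,-0.6,0,6.2,0.03,-0.6,0,6.2,0.03,-0.6,0,6.2,0.03,-0.6,0,6.2,0.03,-0.6,0,6.2,0.03,-0.6,0,6.2,0.03,-0.6,0,6.2]

```text
time: 28.18
ee_pos: [0.5228, -0.0971, 0.0394]
eef_rot: [0.946, -0.324, 0.001, 0.001]
ft_force: [2.4, -5.6, -1.0]
width: 0.0165
grip_force: 15.0
```

Call:
arm_command:
  moves: [0,-0.2,0,0,0,-0.1,0,0,0,0,0,0,0,0,0,0]

```text
time: 28.52
ee_pos: [0.5229, -0.0967, 0.0392]
eef_rot: [0.947, -0.322, -0.0, 0.002]
ft_force: [-6.3, -8.8, 5.3]
width: 0.0161
grip_force: 15.0
```

Call:
arm_command:
  moves: [0,-0.2,0,0,0,0,0,0,0,0,0,0]

```text
time: 28.77
ee_pos: [0.5229, -0.0966, 0.0391]
eef_rot: [0.947, -0.323, -0.001, 0.003]
ft_force: [-10.8, -12.6, 9.0]
width: 0.0167
grip_force: 15.0
```

Call:
arm_command:
  moves: [0,0,0,0,0,0,0,0,0,0,0,0,0,0,0,0,0,0,0,0,0,0,-1.0,0,0,0,-2.0,0,0,0,-3.0,0,0,0,-3.5,0,0,0,-2.5,0,0,0,0,0,0,0,0,0]
  fingers: 55

```text
time: 29.77
ee_pos: [0.5264, -0.0917, 0.1609]
eef_rot: [0.947, -0.321, 0.002, -0.0]
ft_force: [0.0, 0.2, -0.8]
width: 0.0476
grip_force: 0.0
```

Call:
arm_command:
  moves: [-3,0,0,0,-3,0,0,0,-3,0,0,0,-3,0,0,0,0,0,0,0,0,0,0,0]

```text
time: 30.27
ee_pos: [0.4289, -0.0184, 0.1584]
eef_rot: [0.947, -0.32, -0.0, 0.001]
ft_force: [-0.5, -0.3, 0.8]
width: 0.048
grip_force: 0.0
```

```bash
python3 t.py
python3 - <<'E'
import cv2
a=cv2.imread("pics/tnow.png")[175:295,185:305]
cv2.imwrite("pics/c7.png",cv2.resize(a,None,fx=5,fy=5,interpolation=cv2.INTER_CUBIC))
E
```

```text
corr 0.9823201894760132 px [-17.6  -1.2] y shift mm 39.60166615734186 x 0.5381728788600254
30.3167 [ 0.42967806 -0.01907717  0.15848536] [ 9.47144569e-01 -3.20806812e-01 -5.98350204e-05  3.89154117e-04] 0.04792604697947145 [ 0.06447991 -0.43500794 -0.46335245] -2.2438262846579025
```

View pics/c7.png

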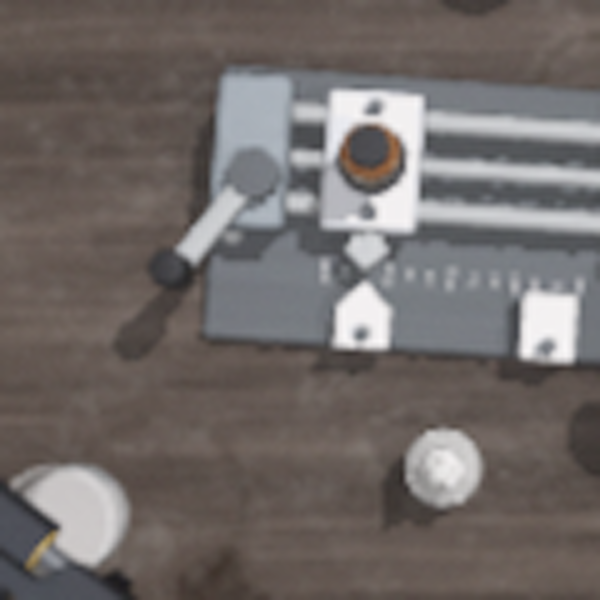

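The nose (366,268) and index tip (363,285) line up. The lever is back at its clamped angle, with its knob at (169,267). The beaker and flask stand where they were, so I'm handing in.

```bash
python3 -c "
from bench import r
print(r.close_job())"
```

```text
the job is handed in; nothing more can be done
None
```

The job is handed in at about 30 s of the 72 s allowed, with no verdict returned: the lever was released, the nose cranked to within about 1 mm of the pointed index (top camera), and the lever swung back to clamped; in the views I took, the bystanders near the work looked unmoved.

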